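# Reverse the screw pots for reassembly

## Task

The four screw pots stand in the black rack, from left to right, in the order in which their screws came out of the laptop. Move them to the white rack in the reverse order, one to a pocket (the leftmost pot of the black rack goes into the rightmost pocket of the white one, and so on), so that the last screws out are the first back in. Keep every pot upright throughout and leave each standing flat in its pocket.

Things in the scene. Friction and masses are not known exactly. Their poses are not given: they have to be found in the camera images.
- red_pot: loose upright round screw pot, frosted pale body with a red lid, 34 mm in diameter over its whole height, 55 mm high (the coloured lid is the top 18 mm), about 60 g, rigid; origin at the centre of its underside, z up. At the start it stands in one pocket of the black teardown rack
- yellow_pot: loose upright round screw pot, frosted pale body with a yellow lid, 34 mm in diameter over its whole height, 55 mm high (the coloured lid is the top 18 mm), about 60 g, rigid; origin at the centre of its underside, z up. At the start it stands in one pocket of the black teardown rack
- blue_pot: loose upright round screw pot, frosted pale body with a blue lid, 34 mm in diameter over its whole height, 55 mm high (the coloured lid is the top 18 mm), about 60 g, rigid; origin at the centre of its underside, z up. At the start it stands in one pocket of the black teardown rack
- green_pot: loose upright round screw pot, frosted pale body with a green lid, 34 mm in diameter over its whole height, 55 mm high (the coloured lid is the top 18 mm), about 60 g, rigid; origin at the centre of its underside, z up. At the start it stands in one pocket of the black teardown rack
- red_tag: small flat red tag, 16 x 36 x 3 mm, fixed on the near ledge of the black rack in front of the pocket in which the red-lidded pot starts (within 5 mm of that pot's place along the rack, 41 mm nearer the robot); it stays there and so goes on showing the original order; origin at the centre of its underside
- yellow_tag: small flat yellow tag, 16 x 36 x 3 mm, fixed on the near ledge of the black rack in front of the pocket in which the yellow-lidded pot starts (within 5 mm of that pot's place along the rack, 41 mm nearer the robot); it stays there and so goes on showing the original order; origin at the centre of its underside
- blue_tag: small flat blue tag, 16 x 36 x 3 mm, fixed on the near ledge of the black rack in front of the pocket in which the blue-lidded pot starts (within 5 mm of that pot's place along the rack, 41 mm nearer the robot); it stays there and so goes on showing the original order; origin at the centre of its underside
- green_tag: small flat green tag, 16 x 36 x 3 mm, fixed on the near ledge of the black rack in front of the pocket in which the green-lidded pot starts (within 5 mm of that pot's place along the rack, 41 mm nearer the robot); it stays there and so goes on showing the original order; origin at the centre of its underside
- teardown_rack: fixed black rack, 271 mm long, 56 mm deep plus a ledge 26 mm deep, 10 mm high on its -x side with the tags; nearer or farther than the white; 4 pockets along its y at +100.5, +33.5, -33.5, -100.5 mm, x = 0 (+y: left end seen from the robot; y within 0.15 rad of world y), each 50 (x) by 64 mm (y) inside, floor 4 mm and walls 14 mm above the table. Origin: centre of the pocket row, at table height
- rebuild_rack: fixed white rack, 271 mm long, 56 mm deep, no ledge, empty at the start; 4 pockets along its y at +100.5, +33.5, -33.5, -100.5 mm, x = 0 (+y: left end seen from the robot; y within 0.15 rad of world y), each 50 (x) by 64 mm (y) inside, floor 4 mm and walls 14 mm above the table. Origin: centre of the pocket row, at table height
Things that resemble listed ones, but are neither listed nor needed, are in the scene too. What is shaped like the red_pot but brown or pink is not meant. What is shaped like the yellow_pot but brown is not meant.

How it is judged:
By the outcome, as a careful person would: the job done as asked, in the order asked, and still so for the second after the job is handed in, with the robot touching nothing.
It also fails if it takes over 96 s, if anything falls off the work surface, if the arm or the gripper's body presses on something with over 40 N, if the wrist force passes 120 N, or if a joint passes its speed limit or range.

## Robot

A 6-joint arm with a two-finger parallel gripper is mounted at the origin on the work surface. World frame = base frame: x ahead of the robot, y to its left, z up, the work surface at z = 0. Lengths are in mm, angles in rad, forces in N, time in s.
With the tool pointing down it reaches from about 375 to 900 mm from the base axis. Payload 3.1 kg.
Tool frame: the origin (TCP) lies at the very end of the fingers, on their centre line; the grasp point (between the pads) lies 19 mm behind it; z points along the fingers, y is the line along which they close (so a half turn about z gives the same grasp; the last joint's range is limited). The gripper opens to 85 mm and grips with 20 to 120 N. Pads are 22 mm wide; open, the fingers measure 114 mm over their backs; the gripper's body (76 mm by 85 mm) begins 54 mm behind the grasp point. The pads swing forward as they close: fully open they stand 13 mm farther back than shut.
Start: joints at [1.105, 0.527, 1.433, -0, 1.181, -0.178], TCP at [177.361, 599.283, 231.31] pointing down, gripper open.
Joint ranges: [-3.08, 3.08], [-0.75, 2.2], [0.22, 2.44], [-1.43, 4.57], [0, 2.65], [-2.85, 2.85]. Speed limits (rad/s): [2.79, 2.79, 3.14, 3.14, 3.14, 3.14].

## Interface

Orientations are given as a unit quaternion [w, x, y, z].
In Python, from station import ctrl, vision gives the robot as it stands.
- The arm moves only by the tool servo_tool, never from a script. Its argument "plan" is one flat list of numbers, 7 for each row, row after row: the shift along the tool's x, y, z in m, then the turn, a rotation vector about the tool's x, y, z in rad, then the opening, from 0 (shut) to 1 (fully open). In form: [x, y, z, wx, wy, wz, claw, x, y, z, wx, wy, wz, claw, ...]. A call has 1 to 20 rows; each row is the pose to reach, as a shift and turn from the pose commanded when the call began, along the tool's axes at that moment; what a row does not reach only later rows make up. A row lasts 1/12 s, in which the tool goes at most 41.7 mm and 7.16 degrees, less where a joint would pass 70% of its speed; a pose out of reach is approached as far as the arm can. A call with a gripper value outside its range is refused whole. The fingers move at their own pace and stop on an object; "force" is the grip in N (left out, the last holds). Time passes only in rows, so rows that repeat a pose let the fingers close. It gives the time, the measured TCP pose, the force, the opening and the grip force at its end, in the units of the state.
- ctrl.read_state(): the state, without advancing time (a new reading comes with each control period).
- vision.camera(name): name is "scene" or "top" or "wrist"; returns the picture (420x560x3 uint8, blue, green, red); there is no depth.
- vision.camera_model(name): a dict with "K" (3x3 intrinsics, pixels), "D" ([k1, k2, p1, p2, k3] as OpenCV has them; the pictures are not rectified), "R" (3x3) and "t" (3): a world point X has camera coordinates R X + t. Camera axes: x right, y down, z forward; pixel columns grow to the right and rows downward; lengths in mm; the calibration is good to about 2 mm. A picture is of the moment at which its call begins: read the wrist's pose just before it. camera_model takes no time and is no camera call; for the wrist camera it gives the pose at the moment of the call.
- ctrl.close_job(): hands the job in; it is judged then, once.
The state is a dict: "time": time; "q": joint angles; "qvel": joint speeds; "tau": joint torques, N m; "ee_pos": TCP position; "tcp_rot": TCP orientation; "ft_force": force on the tool from outside, world axes, zero at the start; "wrist_torque": the same for the moment, N m; "gripper_width": opening from 0.0 (shut) to 1.0 (fully open); "grip_force": force on a finger pad.
Only numpy, scipy, OpenCV 4.12 (cv2) and the standard library are available. Lean on these libraries where they do the work, as an engineer would, in place of code of your own. Each camera call takes 0.05 s, during which the arm holds its last target. There are 200 camera calls.

## Working session

There is one attempt and no reset: what is moved stays moved. The work goes in short steps, Python scripts to look and compute and a tool call to move; the robot and the scene stay as the last step left them, time stands still between calls to the robot, and variables do not carry over. Pictures are saved under pics/ and viewed, at most 14 in all, crops included, and the job is handed in when it is done.

Besides the shell and the picture viewer there is one more tool, called after "Call:" as name(argument=value, ...) on one line, values as JSON. servo_tool: Moves the arm, as the interface text tells. Its arguments: {"type":"object","properties":{"plan":{"type":"array"},"force":{"type":"number"}},"required":["plan"]}

```bash
mkdir -p pics; ls; python3 - <<'E'
from station import ctrl, vision
import cv2,numpy as np
for n in ("scene","top"):
    im=vision.camera(n); cv2.imwrite(f"pics/{n}0.png",im)
    m=vision.camera_model(n); print(n,np.round(m["K"],1).tolist(),np.round(m["D"],3),np.round(m["R"],3).tolist(),np.round(m["t"],1))
s=ctrl.read_state();print(s)
E
```

```text
pics
scene [[530.7, 0.0, 280.7], [0.0, 530.7, 203.4], [0.0, 0.0, 1.0]] [-0.099  0.     0.     0.     0.   ] [[-0.474, 0.88, 0.011], [0.526, 0.294, -0.798], [-0.706, -0.373, -0.602]] [ 268.8 -204.2 1285.3]
top [[467.7, 0.0, 278.7], [0.0, 467.7, 217.0], [0.0, 0.0, 1.0]] [-0.02  0.    0.    0.    0.  ] [[0.003, -1.0, 0.028], [-0.991, -0.006, -0.131], [0.131, -0.028, -0.991]] [-29.5 496.4 657.1]
{'time': 0.1, 'q': array([ 1.10450569e+00,  5.28392907e-01,  1.43378129e+00, -1.32417209e-05,
        1.18138756e+00, -1.78538142e-01]), 'qvel': array([-0.00029374, -0.00246186, -0.00378736,  0.00213739,  0.00087186,
       -0.00034261]), 'tau': array([ 2.39332721e-04, -4.43303204e+01, -1.78585857e+01, -2.09581576e-04,
        3.94401635e-03, -2.30564206e-05]), 'ee_pos': array([177.07744745, 598.71828601, 230.41709365]), 'tcp_rot': array([-3.06155540e-04,  1.43377818e-01,  9.89667536e-01, -9.35761495e-04]), 'ft_force': array([-0.3398329 , -0.26710359,  0.08246163]), 'wrist_torque': array([0.02024661, 0.02239962, 0.00649438]), 'grip_force': 0.0, 'gripper_width': 0.998939208587052}
```

View pics/scene0.png

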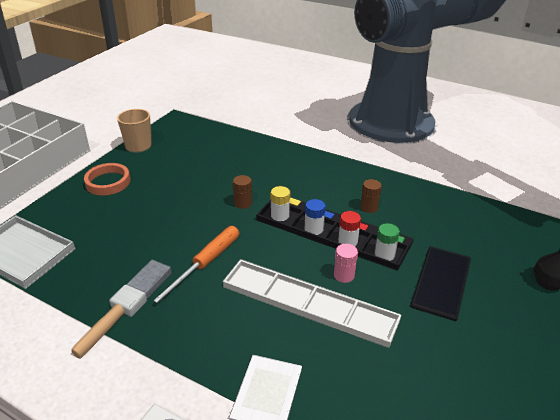

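View pics/top0.png

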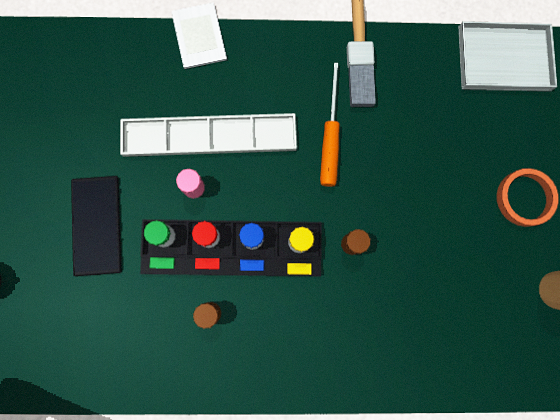

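The top view has +y at its left, so left to right the lids are green (158,233), red (205,235), blue (251,236) and yellow (301,239). The matching tags sit below them at row ~265. The white rack spans (121,118) to (297,153), and a pink distractor stands at (190,184) between the racks. The scene view shows the same things, unoccluded.

```bash
cat > h.py <<'E'
from station import ctrl, vision
import cv2, numpy as np
from scipy.spatial.transform import Rotation as Ro
def ray(m,uv):
    u=cv2.undistortPoints(np.array([[uv]],float),np.array(m["K"]),np.array(m["D"]))[0,0]
    R=np.array(m["R"]);t=np.array(m["t"]); d=R.T@np.array([u[0],u[1],1]); return -R.T@t,d/np.linalg.norm(d)
def plane(m,uv,z):
    c,d=ray(m,uv); return c+d*(z-c[2])/d[2]
def tri(a,b):
    A=[];B=[]
    for c,d in (a,b):
        P=np.eye(3)-np.outer(d,d);A.append(P);B.append(P@c)
    X=np.linalg.lstsq(np.vstack(A),np.hstack(B),rcond=None)[0]
    gap=[np.linalg.norm(P@X-q) for P,q in zip(A,B)]
    return X,max(gap)
def masks(im):
    h=cv2.cvtColor(im,cv2.COLOR_BGR2HSV);H,S,V=cv2.split(h)
    g=lambda lo,hi,s=140,v=70:((H>=lo)&(H<=hi)&(S>s)&(V>v)).astype(np.uint8)
    return dict(green=g(50,75,120,75),red=g(0,4,190,110)|g(175,180,190,110),blue=g(105,125),yellow=g(22,34),pink=g(150,174,60,120))
def blobs(mk,amin=40):
    n,l,st,c=cv2.connectedComponentsWithStats(mk)
    return sorted([(int(st[i,4]),c[i],(l==i)) for i in range(1,n) if st[i,4]>amin],key=lambda b:-b[0])
def cen(b):  # centroid of hull
    M=cv2.moments(cv2.convexHull(cv2.findNonZero(b[2].astype(np.uint8)))); return np.array([M['m10'],M['m01']])/M['m00']
def quad(im,roi):
    x0,y0,x1,y1=roi; g=im.min(axis=2); mk=np.zeros_like(g); mk[y0:y1,x0:x1]=(g[y0:y1,x0:x1]>110)
    b=blobs(mk.astype(np.uint8))
    h=np.vstack([cv2.findNonZero(x[2].astype(np.uint8)) for x in b if x[0]>300]); h=cv2.convexHull(h)
    return cv2.approxPolyN(h,4,ensure_convex=True).reshape(-1,2)
E
python3 - <<'E'
from h import *
I={n:cv2.imread(f"pics/{n}0.png") for n in("scene","top")};M={n:vision.camera_model(n) for n in I}
for k in("green","red","blue","yellow","pink"):
    B={n:blobs(masks(I[n])[k],15) for n in I}
    print(k,{n:[(b[0],np.round(cen(b)).tolist()) for b in B[n][:3]] for n in B})
    for i in(0,1):
        try:X,g=tri(*[ray(M[n],cen(B[n][i])) for n in I]);print("   ",np.round(X,1),round(g,1))
        except Exception as e:print(e)
print(quad(I["top"],(110,105,310,165)).tolist(),quad(I["scene"],(215,255,408,350)).tolist())
for p in quad(I["top"],(110,105,310,165)): print(np.round(plane(M["top"],p,14),1))
for p in quad(I["scene"],(215,255,408,350)): print(np.round(plane(M["scene"],p,14),1))
E
```

```text
green {'scene': [(352, [390.0, 233.0])], 'top': [(485, [156.0, 232.0]), (283, [161.0, 263.0])]}
    [470.6 150.2  47.9] 1.9
list index out of range
red {'scene': [(66, [355.0, 224.0])], 'top': [(475, [204.0, 233.0]), (272, [207.0, 263.0])]}
    [470.   85.1  40.6] 4.3
list index out of range
blue {'scene': [(384, [318.0, 209.0])], 'top': [(482, [251.0, 235.0]), (279, [251.0, 265.0])]}
    [467.6  15.6  45.5] 3.1
list index out of range
yellow {'scene': [(362, [284.0, 196.0])], 'top': [(485, [301.0, 239.0]), (296, [299.0, 268.0])]}
    [462.1 -55.8  44.6] 4.3
list index out of range
pink {'scene': [(718, [345.0, 262.0])], 'top': [(567, [190.0, 183.0])]}
    [548.2 106.3  27.2] 0.3
list index out of range
[[120, 155], [120, 118], [295, 113], [297, 149]] [[389, 348], [219, 285], [240, 259], [402, 314]]
[593.4 215.7  14. ]
[652.3 218.6  14. ]
[663.5 -53.   14. ]
[605.5 -56.   14. ]
[665.  222.7  14. ]
[676.9 -49.1  14. ]
[611.  -51.7  14. ]
[596.9 219.   14. ]
```

```bash
cat >> h.py <<'E'
def state():
    s=ctrl.read_state(); w,x,y,z=s["tcp_rot"]; return s,np.array(s["ee_pos"]),Ro.from_quat([x,y,z,w])
def target(ang): # tool down, tool y at world angle ang
    y=np.array([np.cos(ang),np.sin(ang),0]);z=np.array([0,0,-1.]);return Ro.from_matrix(np.c_[np.cross(y,z),y,z])
def delta(p,ang):
    s,p0,R0=state(); print("shift m",np.round(R0.inv().apply(np.array(p)-p0)/1000,4),"turn",np.round((R0.inv()*target(ang)).as_rotvec(),4))
def lid(im,k,r=9):
    mk=cv2.morphologyEx(masks(im)[k],cv2.MORPH_CLOSE,np.ones((5,5),np.uint8));
    return blobs(cv2.morphologyEx(mk,cv2.MORPH_OPEN,cv2.getStructuringElement(cv2.MORPH_ELLIPSE,(r,r))))
E
python3 - <<'E'
from h import *
I={n:cv2.imread(f"pics/{n}0.png") for n in("scene","top")};M={n:vision.camera_model(n) for n in I}
P=[];T=[]
for k in("green","red","blue","yellow"):
    b=[lid(I[n],k,11)[0] for n in I]
    X,g=tri(*[ray(M[n],cen(x)) for n,x in zip(I,b)]); t=plane(M["top"],cen(blobs(masks(I["top"])[k])[1]),13)
    print(k,[x[0] for x in b],np.round(X,1),round(g,1),"top@50",np.round(plane(M["top"],cen(b[1]),50),1),"tag",np.round(t,1))
m=vision.camera_model("wrist");s,p,R=state();c=-np.array(m["R"]).T@np.array(m["t"])
print("cam in tool",R.inv().apply(c-p),"axes in tool",np.round(R.inv().as_matrix()@np.array(m["R"]).T,2).tolist(),m["K"][0])
delta([560,80,330],0.0)
E
```

```text
green [356, 481] [471.1 148.8  48.9] 0.6 top@50 [471.2 148.   50. ] tag [429.5 147.4  13. ]Traceback (most recent call last):
  File "<stdin>", line 5, in <module>
IndexError: list index out of range
```

```bash
sed -i 's/red=g(0,4,190,110)|g(175,180,190,110)/red=g(0,6,150,125)|g(172,180,150,125)/' h.py
python3 - <<'E'
from h import *
I={n:cv2.imread(f"pics/{n}0.png") for n in("scene","top")};M={n:vision.camera_model(n) for n in I}
for k in("green","red","blue","yellow"):
    b=[lid(I[n],k,11) for n in I]
    print(k,[[(x[0],np.round(cen(x)).tolist()) for x in y] for y in b])
    b=[y[0] for y in b if y]
    if len(b)<2: continue
    X,g=tri(*[ray(M[n],cen(x)) for n,x in zip(I,b)]); t=plane(M["top"],cen(blobs(masks(I["top"])[k])[1]),13)
    print(k,np.round(X,1),round(g,1),"top@50",np.round(plane(M["top"],cen(b[1]),50),1),"tag",np.round(t,1))
m=vision.camera_model("wrist");s,p,R=state();c=-np.array(m["R"]).T@np.array(m["t"])
print("cam in tool",R.inv().apply(c-p),"axes in tool",np.round(R.inv().as_matrix()@np.array(m["R"]).T,2).tolist(),m["K"][0])
delta([560,80,330],0.0)
E
```

```text
green [[(356, [389.0, 233.0])], [(481, [156.0, 232.0]), (248, [161.0, 263.0])]]
green [471.1 148.8  48.9] 0.6 top@50 [471.2 148.   50. ] tag [429.5 147.4  13. ]
red [[(285, [351.0, 220.0])], [(462, [204.0, 233.0]), (243, [207.0, 263.0])]]
red [470.2  81.5  48.9] 1.1 top@50 [470.5  80.3  50. ] tag [429.2  79.2  13. ]
blue [[(340, [315.0, 208.0])], [(468, [251.0, 235.0]), (247, [251.0, 265.0])]]
blue [468.6  13.3  47.6] 0.9 top@50 [468.7  12.4  50. ] tag [427.1  12.9  13. ]
yellow [[(299, [280.0, 195.0])], [(476, [301.0, 238.0]), (268, [299.0, 268.0])]]
yellow [463.3 -58.8  46.9] 1.0 top@50 [463.4 -59.5  50. ] tag [421.5 -58.5  13. ]
cam in tool [  74.52339444    0.36700747 -141.86769784] axes in tool [[0.0, -0.96, -0.29], [1.0, 0.0, -0.0], [0.0, -0.29, 0.96]] [309.07699804   0.         278.85942215]
shift m [-0.5144 -0.3889 -0.099 ] turn [-1.900e-03  1.000e-03  1.283e+00]
```

Call:
servo_tool(plan=[-0.13,-0.08,-0.012,0,0,0.32,0.6,-0.495,-0.32,-0.05,0,0,1.283,0.6,-0.495,-0.32,-0.05,0,0,1.283,0.6,-0.495,-0.32,-0.05,0,0,1.283,0.6,-0.495,-0.32,-0.05,0,0,1.283,0.6,-0.495,-0.32,-0.05,0,0,1.283,0.6,-0.495,-0.32,-0.05,0,0,1.283,0.6,-0.495,-0.32,-0.05,0,0,1.283,0.6,-0.495,-0.32,-0.05,0,0,1.283,0.6,-0.495,-0.32,-0.05,0,0,1.283,0.6,-0.495,-0.32,-0.05,0,0,1.283,0.6,-0.495,-0.32,-0.05,0,0,1.283,0.6,-0.495,-0.32,-0.05,0,0,1.283,0.6,-0.495,-0.32,-0.05,0,0,1.283,0.6,-0.495,-0.32,-0.05,0,0,1.283,0.6,-0.495,-0.32,-0.05,0,0,1.283,0.6,-0.495,-0.32,-0.05,0,0,1.283,0.6,-0.495,-0.32,-0.05,0,0,1.283,0.6], force=40)

```text
time: 1.6
ee_pos: [559.6, 153.0, 280.7]
tcp_rot: [-0.001, 0.707, 0.707, -0.001]
ft_force: [0.1, 0.5, -0.9]
gripper_width: 0.6
grip_force: 0.0
```

```bash
python3 - <<'E'
from h import *
s,p,R=state();m=vision.camera_model("wrist");im=vision.camera("wrist");cv2.imwrite("pics/w1.png",im);np.save("w1.npy",m,allow_pickle=True)
print(s["time"],p,s["q"],s["gripper_width"],R.as_matrix()[:,1])
for k in("green","red","blue","yellow"):
    b=lid(im,k,9);print(k,[(x[0],np.round(plane(m,cen(x),50),1).tolist(),np.round(plane(m,cen(x),13),1).tolist()) for x in b])
E
```

```text
1.6 [559.56664762 153.02648239 280.70869174] [7.40810766e-02 4.14161852e-01 1.48725828e+00 6.81387767e-04
 1.24257098e+00 7.28194482e-02] 0.5999033170634098 [ 0.99999648  0.00104177 -0.00243905]
green [(1005, [460.5, 151.1, 50.0], [450.7, 143.5, 13.0])]
red [(845, [459.6, 84.9, 50.0], [449.7, 70.8, 13.0])]
blue [(173, [440.1, 39.1, 50.0], [428.3, 20.3, 13.0])]
yellow []
```

View pics/w1.png

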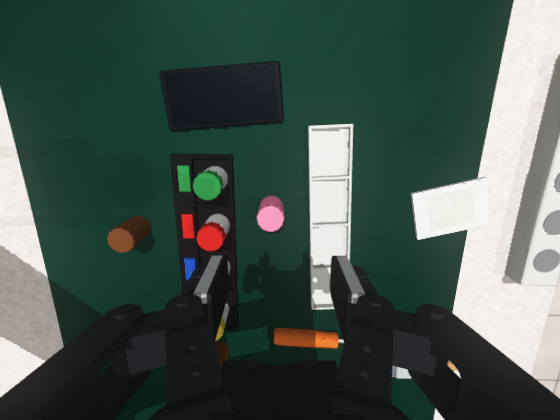

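The wrist view is along -y, with image up = +y. White rack corners are near (308,126), (352,124), (350,308) and (311,309). Lids: green (209,184), red (211,235).

```bash
python3 - <<'E'
from h import *
m=np.load("w1.npy",allow_pickle=True).item();t=vision.camera_model("top");im=cv2.imread("pics/w1.png")
q=quad(im,(300,115,365,250));print(q.tolist())
for p in [(308,126),(352,124),(350,308),(311,309)]: print(np.round(plane(m,p,14),1))
Q=quad(cv2.imread("pics/top0.png"),(110,105,310,165))
for a,b in (((308,126),Q[0]),((352,124),Q[1])): print("tri",[np.round(x,1) for x in tri(ray(m,a),ray(t,b))])
# lids: circle at top face, green/red
for k in("green","red"):
    b=lid(im,k,17);print(k,[(x[0],np.round(plane(m,cen(x),50),1).tolist()) for x in b])
    T=lid(cv2.imread("pics/top0.png"),k,11)[0]; print([np.round(x,1) for x in tri(ray(m,cen(b[0])),ray(t,cen(T)))])
delta([469.5,81,60],-0.037)
delta([471,148.5,100],-0.037); delta([471,148.5,23],-0.037)
E
```

```text
[[350, 249], [310, 249], [308, 125], [353, 123]]
[595.6 216.5  14. ]
[651.3 218.8  14. ]
[667.  -50.6  14. ]
[607.8 -52.7  14. ]
tri [array([595.2, 216.7,   9.8]), np.float64(0.8)]
tri [array([651.7, 218.7,  14.3]), np.float64(0.5)]
green [(669, [469.9, 147.2, 50.0])]
[array([470.7, 147.6,  52.5]), np.float64(0.3)]
red [(560, [469.2, 78.3, 50.0])]
[array([470.1,  79.8,  53.7]), np.float64(0.0)]
shift m [-0.0722 -0.0897  0.221 ] turn [-0.002  -0.0003  0.0388]
shift m [-0.0047 -0.0882  0.181 ] turn [-0.002  -0.0003  0.0388]
shift m [-0.0048 -0.088   0.258 ] turn [-0.002  -0.0003  0.0388]
```

Call:
servo_tool(plan=[-0.005,-0.088,0.185,0,0,0.039,0.6,-0.005,-0.088,0.185,0,0,0.039,0.6,-0.005,-0.088,0.185,0,0,0.039,0.6,-0.005,-0.088,0.185,0,0,0.039,0.6,-0.005,-0.088,0.185,0,0,0.039,0.6,-0.005,-0.088,0.185,0,0,0.039,0.6,-0.005,-0.088,0.185,0,0,0.039,0.6,-0.005,-0.088,0.215,0,0,0.039,0.6,-0.005,-0.088,0.245,0,0,0.039,0.6,-0.005,-0.088,0.26,0,0,0.039,0.6,-0.005,-0.088,0.26,0,0,0.039,0.6,-0.005,-0.088,0.26,0,0,0.039,0.6,-0.005,-0.088,0.26,0,0,0.039,0,-0.005,-0.088,0.26,0,0,0.039,0,-0.005,-0.088,0.26,0,0,0.039,0,-0.005,-0.088,0.26,0,0,0.039,0,-0.005,-0.088,0.26,0,0,0.039,0,-0.005,-0.088,0.26,0,0,0.039,0], force=40)

```text
time: 3.15
ee_pos: [475.4, 147.3, 23.5]
tcp_rot: [0.002, 0.721, 0.693, 0.002]
ft_force: [-0.4, 2.1, 7.6]
gripper_width: 0.386
grip_force: 39.6
```

```bash
python3 - <<'E'
from h import *
s,p,R=state();print(p,R.as_matrix()[:,1])
delta([634,-18,110],0.043);delta([634,-18,22],0.043)
cv2.imwrite("pics/w2.png",vision.camera("wrist"))
E
```

```text
[475.36188013 147.33360404  23.54057541] [ 0.99921896 -0.03912354  0.00555058]
shift m [-0.1589  0.1655 -0.0857] turn [ 0.0056 -0.0006 -0.0821]
shift m [-0.159   0.165   0.0023] turn [ 0.0056 -0.0006 -0.0821]
```

View pics/w2.png

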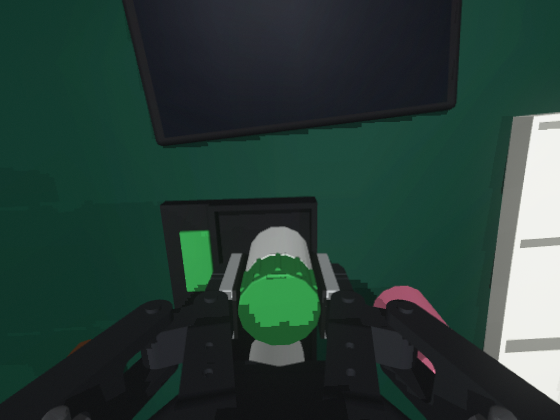

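The green pot (lid at 280,300) is held squarely between the pads. Next I lift it and carry it to the rightmost white pocket.

Call:
servo_tool(plan=[0,0,-0.03,0,0,0,0,0,0,-0.06,0,0,0,0,0,0,-0.09,0,0,0,0,-0.03,0.03,-0.09,0,0,0,0,-0.055,0.057,-0.09,0,0,-0.02,0,-0.08,0.084,-0.09,0,0,-0.04,0,-0.105,0.11,-0.09,0,0,-0.06,0,-0.13,0.137,-0.09,0,0,-0.082,0,-0.15,0.156,-0.09,0,0,-0.082,0,-0.159,0.165,-0.09,0,0,-0.082,0,-0.159,0.165,-0.09,0,0,-0.082,0,-0.159,0.165,-0.09,0,0,-0.082,0])

```text
time: 4.2
ee_pos: [630.8, -18.0, 111.5]
tcp_rot: [-0.001, 0.692, 0.722, -0.0]
ft_force: [-0.7, 0.5, -0.9]
gripper_width: 0.386
grip_force: 40.2
```

```bash
python3 - <<'E'
from h import *
s,p,R=state();print(p,R.as_matrix()[:,1],R.as_matrix()[:,2],s["gripper_width"],s["ft_force"])
delta([634,-18,110],0.043);delta([634,-18,24],0.043)
cv2.imwrite("pics/s3.png",np.hstack([vision.camera("scene")[130:400,180:450],vision.camera("wrist")[150:420,140:420]]))
E
```

```text
[630.81290971 -17.957251   111.54581863] [ 0.99911451  0.04205151 -0.00136968] [-1.40725417e-03  8.63837218e-04 -9.99998637e-01] 0.3855138500415493 [-0.74048738  0.46807457 -0.8883193 ]
shift m [-0.0002  0.0032  0.0015] turn [-0.0014 -0.0009 -0.0009]
shift m [-0.0003  0.0033  0.0875] turn [-0.0014 -0.0009 -0.0009]
```

View pics/s3.png

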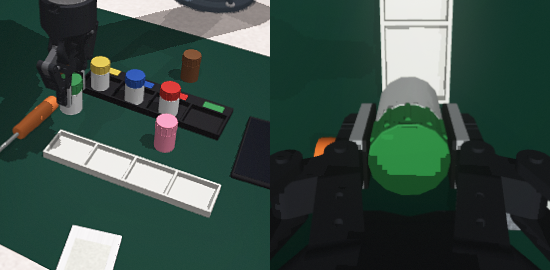

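Call:
servo_tool(plan=[0,0.003,0.03,0,0,0,0,0,0.003,0.06,0,0,0,0,0,0.003,0.075,0,0,0,0,0,0.003,0.083,0,0,0,0,0,0.003,0.087,0,0,0,0,0,0.003,0.088,0,0,0,0,0,0.003,0.088,0,0,0,0,0,0.003,0.088,0,0,0,0])

```text
time: 4.97
ee_pos: [635.4, -17.8, 24.4]
tcp_rot: [0.001, 0.691, 0.722, 0.001]
ft_force: [0.3, -0.4, -0.0]
gripper_width: 0.387
grip_force: 40.4
```

```bash
python3 - <<'E'
from h import *
s,p,R=state();print(p,s["gripper_width"],s["ft_force"])
E
```

```text
[635.4476678  -17.8458862   24.39904875] 0.38730840690435475 [ 0.25059159 -0.3971039  -0.04419212]
```

Call:
servo_tool(plan=[0,0,0.0005,0,0,0,0,0,0,0.001,0,0,0,0,0,0,0.0015,0,0,0,0,0,0,0.0015,0,0,0,0])

```text
time: 5.3
ee_pos: [635.5, -18.2, 23.6]
tcp_rot: [0.001, 0.692, 0.722, 0.001]
ft_force: [-0.9, 1.4, 7.4]
gripper_width: 0.386
grip_force: 41.0
```

Call:
servo_tool(plan=[0,0,0,0,0,0,0.62,0,0,0,0,0,0,0.62,0,0,0,0,0,0,0.62,0,0,0,0,0,0,0.62,0,0,-0.03,0,0,0,0.62,0,0,-0.07,0,0,0,0.62,0,0,-0.1,0,0,0,0.62,0,0,-0.1,0,0,0,0.62,0,0,-0.1,0,0,0,0.62])

```text
time: 6.05
ee_pos: [636.4, -18.6, 124.0]
tcp_rot: [0.002, 0.692, 0.722, 0.001]
ft_force: [0.0, -0.6, -0.3]
gripper_width: 0.619
grip_force: 0.0
```

```bash
python3 - <<'E'
from h import *
s,p,R=state();print(p,s["gripper_width"])
delta([469,80.8,100],-0.037);delta([469,80.8,23],-0.037)
im=vision.camera("top");cv2.imwrite("pics/t4.png",im);m=vision.camera_model("top")
for k in("green","red","blue","yellow"):
    print(k,[(x[0],np.round(plane(m,cen(x),50),1).tolist()) for x in lid(im,k,11)])
E
```

```text
[636.38123735 -18.57634619 124.04953367] 0.6193246294750013
shift m [ 0.1065 -0.1631  0.0231] turn [0.0049 0.0011 0.08  ]
shift m [ 0.1066 -0.1634  0.1001] turn [0.0049 0.0011 0.08  ]
green [(256, [428.4, 138.6, 50.0])]
red [(478, [470.5, 79.7, 50.0]), (254, [427.5, 74.1, 50.0])]
blue [(474, [468.6, 12.7, 50.0]), (247, [425.9, 11.9, 50.0])]
yellow [(478, [463.4, -59.6, 50.0]), (268, [420.7, -55.9, 50.0])]
```

View pics/t4.png

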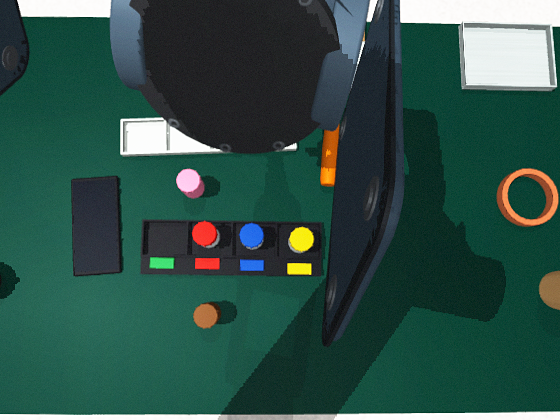

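The three remaining pots are undisturbed: red (205,234), blue (251,236), yellow (301,239). The arm hides the green pot for now.

Call:
servo_tool(plan=[0.02,-0.03,0,0,0,0.02,0.62,0.04,-0.06,0,0,0,0.04,0.62,0.06,-0.092,0,0,0,0.06,0.62,0.08,-0.123,0,0,0,0.08,0.62,0.1,-0.153,0.01,0,0,0.08,0.62,0.1065,-0.163,0.02,0,0,0.08,0.62,0.1065,-0.163,0.023,0,0,0.08,0.62,0.1065,-0.163,0.023,0,0,0.08,0.62,0.1065,-0.163,0.023,0,0,0.08,0.62])

```text
time: 6.85
ee_pos: [469.1, 80.6, 98.3]
tcp_rot: [0.0, 0.72, 0.694, 0.0]
ft_force: [-0.4, 0.0, 1.0]
gripper_width: 0.617
grip_force: 0.0
```

```bash
python3 - <<'E'
from h import *
s,p,R=state();print(p)
delta([470,80.5,23],-0.037)
E
```

```text
[469.06782426  80.6344558   98.26845644]
shift m [-0.0001  0.0009  0.0753] turn [ 0.001   0.0002 -0.0003]
```

Call:
servo_tool(plan=[0,0,0.025,0,0,0,0.62,0,0,0.05,0,0,0,0.62,0,0,0.068,0,0,0,0.62,0,0,0.075,0,0,0,0.62,0,0,0.075,0,0,0,0.62,0,0,0.075,0,0,0,0.62,0,0,0.075,0,0,0,0,0,0,0.075,0,0,0,0,0,0,0.075,0,0,0,0,0,0,0.075,0,0,0,0,0,0,0.075,0,0,0,0,0,0,0.075,0,0,0,0])

```text
time: 7.85
ee_pos: [468.7, 81.0, 24.9]
tcp_rot: [0.001, 0.72, 0.694, 0.001]
ft_force: [0.8, -1.7, 6.0]
gripper_width: 0.39
grip_force: 40.1
```

```bash
python3 - <<'E'
from h import *
s,p,R=state();print(p)
delta([631.2,48.7,118],0.043)
E
```

```text
[468.69102442  80.99515261  24.92662627]
shift m [-0.0263  0.1639 -0.0925] turn [ 0.0033  0.0004 -0.0798]
```

Call:
servo_tool(plan=[0,0,-0.03,0,0,0,0,0,0,-0.06,0,0,0,0,0,0,-0.09,0,0,0,0,-0.004,0.03,-0.092,0,0,-0.02,0,-0.01,0.065,-0.092,0,0,-0.04,0,-0.016,0.1,-0.092,0,0,-0.06,0,-0.022,0.135,-0.092,0,0,-0.08,0,-0.026,0.158,-0.092,0,0,-0.08,0,-0.026,0.164,-0.092,0,0,-0.08,0,-0.026,0.164,-0.092,0,0,-0.08,0,-0.026,0.164,-0.092,0,0,-0.08,0])

```text
time: 8.77
ee_pos: [628.3, 49.5, 115.1]
tcp_rot: [-0.002, 0.692, 0.722, -0.001]
ft_force: [-0.3, 0.4, -0.1]
gripper_width: 0.386
grip_force: 40.2
```

```bash
python3 - <<'E'
from h import *
s,p,R=state();print(p,s["gripper_width"])
delta([631.2,48.7,26],0.043)
E
```

```text
[628.30101737  49.54262552 115.12470921] 0.38589767337298114
shift m [-0.001   0.0032  0.0891] turn [-0.0037 -0.0007  0.0001]
```

Call:
servo_tool(plan=[0,0.002,0.03,0,0,0,0,0,0.002,0.06,0,0,0,0,0,0.002,0.077,0,0,0,0,0,0.002,0.085,0,0,0,0,0,0.002,0.089,0,0,0,0,0,0.002,0.09,0,0,0,0,0,0.002,0.09,0,0,0,0,0,0.002,0.09,0,0,0,0])

```text
time: 9.43
ee_pos: [633.1, 49.2, 27.2]
tcp_rot: [0.001, 0.692, 0.722, 0.001]
ft_force: [0.5, 0.1, -0.6]
gripper_width: 0.388
grip_force: 40.2
```

Call:
servo_tool(plan=[0,-0.0015,0.001,0,0,0,0,0,-0.0015,0.002,0,0,0,0,0,-0.0015,0.003,0,0,0,0,0,-0.0015,0.003,0,0,0,0])

```text
time: 9.77
ee_pos: [631.3, 49.1, 25.0]
tcp_rot: [0.001, 0.692, 0.722, 0.0]
ft_force: [-2.6, 0.1, 9.6]
gripper_width: 0.387
grip_force: 41.2
```

Contact. Next: release, rise, and move on to above the blue pot at (468.7,12.8).

Call:
servo_tool(plan=[0,0,0,0,0,0,0.62,0,0,0,0,0,0,0.62,0,0,0,0,0,0,0.62,0,0,0,0,0,0,0.62,0,0,-0.03,0,0,0,0.62,0,0,-0.07,0,0,0,0.62,0,0,-0.09,0,0,0,0.62,0.006,-0.03,-0.09,0,0,0.02,0.62,0.013,-0.065,-0.09,0,0,0.04,0.62,0.02,-0.1,-0.09,0,0,0.06,0.62,0.026,-0.135,-0.085,0,0,0.08,0.62,0.029,-0.163,-0.075,0,0,0.08,0.62,0.029,-0.163,-0.075,0,0,0.08,0.62,0.029,-0.163,-0.075,0,0,0.08,0.62])

```text
time: 10.93
ee_pos: [464.6, 71.4, 97.4]
tcp_rot: [-0.001, 0.72, 0.694, -0.001]
ft_force: [1.5, -0.2, 0.2]
gripper_width: 0.617
grip_force: 0.0
```

```bash
python3 - <<'E'
from h import *
s,p,R=state();print(p)
delta([468.7,12.8,24],-0.037)
E
```

```text
[464.55518504  71.41923789  97.43928205]
shift m [-0.0584  0.0065  0.0734] turn [-0.003  -0.0001  0.0004]
```

I got the sign of the sideways shift wrong, harmlessly and at a safe height. I'll correct it now.

Call:
servo_tool(plan=[-0.03,0.003,0,0,0,0,0.62,-0.0585,0.004,0,0,0,0,0.62,-0.0585,0.004,0,0,0,0,0.62,-0.0585,0.004,0,0,0,0,0.62])

```text
time: 11.27
ee_pos: [471.1, 10.8, 98.1]
tcp_rot: [0.001, 0.721, 0.693, 0.001]
ft_force: [-0.6, 0.3, 0.4]
gripper_width: 0.62
grip_force: 0.0
```

```bash
python3 - <<'E'
from h import *
s,p,R=state();print(p)
delta([468.7,12.8,24],-0.037)
im=vision.camera("top");m=vision.camera_model("top")
for k in("green","red","blue","yellow"):
    print(k,[(x[0],np.round(plane(m,cen(x),50),1).tolist()) for x in lid(im,k,11)])
E
```

```text
[471.06570072  10.81787131  98.06608902]
shift m [ 0.0019 -0.0027  0.0741] turn [ 0.0031  0.0004 -0.0033]
green [(453, [634.9, -18.9, 50.0])]
red [(322, [635.2, 47.1, 50.0])]
blue []
yellow []
```

Green and red stand at their intended places (±1–3 mm). Now I grasp blue.

Call:
servo_tool(plan=[0.001,-0.002,0.025,0,0,0,0.62,0.001,-0.002,0.05,0,0,0,0.62,0.001,-0.002,0.068,0,0,0,0.62,0.001,-0.002,0.074,0,0,0,0.62,0.001,-0.002,0.074,0,0,0,0.62,0.001,-0.002,0.074,0,0,0,0.62,0.001,-0.002,0.074,0,0,0,0,0.001,-0.002,0.074,0,0,0,0,0.001,-0.002,0.074,0,0,0,0,0.001,-0.002,0.074,0,0,0,0,0.001,-0.002,0.074,0,0,0,0,0.001,-0.002,0.074,0,0,0,0])

```text
time: 12.32
ee_pos: [467.6, 13.6, 24.9]
tcp_rot: [0.001, 0.72, 0.694, 0.001]
ft_force: [0.4, 1.7, 6.6]
gripper_width: 0.391
grip_force: 40.0
```

```bash
python3 - <<'E'
from h import *
s,p,R=state();print(p)
delta([628.4,115.5,118],0.043)
E
```

```text
[467.55190235  13.56374162  24.92806674]
shift m [ 0.1078  0.1572 -0.0927] turn [ 0.0027  0.0003 -0.0803]
```

Call:
servo_tool(plan=[0,0,-0.03,0,0,0,0,0,0,-0.06,0,0,0,0,0,0,-0.09,0,0,0,0,0.02,0.03,-0.093,0,0,-0.02,0,0.04,0.06,-0.093,0,0,-0.04,0,0.06,0.09,-0.093,0,0,-0.06,0,0.08,0.12,-0.093,0,0,-0.08,0,0.1,0.148,-0.093,0,0,-0.08,0,0.108,0.157,-0.093,0,0,-0.08,0,0.108,0.157,-0.093,0,0,-0.08,0,0.108,0.157,-0.093,0,0,-0.08,0,0.108,0.157,-0.093,0,0,-0.08,0])

```text
time: 13.32
ee_pos: [625.8, 115.2, 116.4]
tcp_rot: [-0.001, 0.692, 0.722, -0.001]
ft_force: [-0.7, 0.6, -0.5]
gripper_width: 0.384
grip_force: 40.1
```

```bash
python3 - <<'E'
from h import *
s,p,R=state();print(p,s["gripper_width"])
delta([628.4,115.5,25],0.043)
E
```

```text
[625.75053594 115.19619466 116.35611781] 0.3840980743642023
shift m [0.0002 0.0029 0.0913] turn [-0.0028  0.0002 -0.0001]
```

Call:
servo_tool(plan=[0,0.001,0.03,0,0,0,0,0,0.001,0.06,0,0,0,0,0,0.001,0.078,0,0,0,0,0,0.001,0.086,0,0,0,0,0,0.001,0.09,0,0,0,0,0,0.001,0.092,0,0,0,0,0,0.001,0.093,0,0,0,0,0,0.001,0.093,0,0,0,0,0,0.001,0.093,0,0,0,0])

```text
time: 14.07
ee_pos: [629.7, 115.7, 25.1]
tcp_rot: [0.001, 0.692, 0.722, 0.001]
ft_force: [0.7, -0.3, -0.6]
gripper_width: 0.388
grip_force: 40.2
```

Call:
servo_tool(plan=[0,0,0.0005,0,0,0,0,0,0,0.0012,0,0,0,0,0,0,0.0015,0,0,0,0,0,0,0.0015,0,0,0,0])

```text
time: 14.4
ee_pos: [629.7, 115.8, 25.0]
tcp_rot: [0.001, 0.692, 0.722, 0.001]
ft_force: [-2.1, -1.5, 9.1]
gripper_width: 0.386
grip_force: 41.2
```

Call:
servo_tool(plan=[0,0,0,0,0,0,0.62,0,0,0,0,0,0,0.62,0,0,0,0,0,0,0.62,0,0,0,0,0,0,0.62,0,0,-0.03,0,0,0,0.62,0,0,-0.07,0,0,0,0.62,0,0,-0.09,0,0,0,0.62,-0.027,-0.028,-0.09,0,0,0.02,0.62,-0.054,-0.056,-0.09,0,0,0.04,0.62,-0.081,-0.084,-0.09,0,0,0.06,0.62,-0.108,-0.112,-0.085,0,0,0.08,0.62,-0.135,-0.14,-0.075,0,0,0.08,0.62,-0.162,-0.167,-0.075,0,0,0.08,0.62,-0.168,-0.173,-0.075,0,0,0.08,0.62,-0.168,-0.173,-0.075,0,0,0.08,0.62,-0.168,-0.173,-0.075,0,0,0.08,0.62])

```text
time: 15.73
ee_pos: [463.9, -60.0, 97.5]
tcp_rot: [0.001, 0.721, 0.693, 0.0]
ft_force: [1.1, -0.6, -0.6]
gripper_width: 0.617
grip_force: 0.0
```

```bash
python3 - <<'E'
from h import *
s,p,R=state();print(p)
delta([463.3,-59,24],-0.037)
E
```

```text
[463.8645856  -59.98102373  97.47129293]
shift m [ 0.001  -0.0007  0.0735] turn [ 0.0016  0.0002 -0.0017]
```

Call:
servo_tool(plan=[0.001,-0.001,0.025,0,0,0,0.62,0.001,-0.001,0.05,0,0,0,0.62,0.001,-0.001,0.067,0,0,0,0.62,0.001,-0.001,0.073,0,0,0,0.62,0.001,-0.001,0.073,0,0,0,0.62,0.001,-0.001,0.073,0,0,0,0.62,0.001,-0.001,0.073,0,0,0,0,0.001,-0.001,0.073,0,0,0,0,0.001,-0.001,0.073,0,0,0,0,0.001,-0.001,0.073,0,0,0,0,0.001,-0.001,0.073,0,0,0,0,0.001,-0.001,0.073,0,0,0,0])

```text
time: 16.73
ee_pos: [463.0, -58.7, 25.4]
tcp_rot: [0.001, 0.72, 0.694, 0.001]
ft_force: [0.8, 2.5, 5.4]
gripper_width: 0.387
grip_force: 40.1
```

```bash
python3 - <<'E'
from h import *
s,p,R=state();print(p)
delta([625.5,182.6,122],0.043)
E
```

```text
[462.96518351 -58.67310293  25.38332345]
shift m [ 0.2471  0.1536 -0.0963] turn [ 0.0029  0.0007 -0.0805]
```

Call:
servo_tool(plan=[0,0,-0.03,0,0,0,0,0,0,-0.06,0,0,0,0,0,0,-0.09,0,0,0,0,0.03,0.018,-0.097,0,0,-0.02,0,0.062,0.038,-0.097,0,0,-0.04,0,0.094,0.058,-0.097,0,0,-0.06,0,0.126,0.078,-0.097,0,0,-0.08,0,0.158,0.098,-0.097,0,0,-0.08,0,0.19,0.118,-0.097,0,0,-0.08,0,0.222,0.138,-0.097,0,0,-0.08,0,0.24,0.15,-0.097,0,0,-0.08,0,0.247,0.153,-0.097,0,0,-0.08,0,0.247,0.153,-0.097,0,0,-0.08,0,0.247,0.153,-0.097,0,0,-0.08,0])

```text
time: 17.9
ee_pos: [622.6, 182.1, 120.8]
tcp_rot: [-0.001, 0.692, 0.722, -0.001]
ft_force: [-1.0, -0.3, -1.0]
gripper_width: 0.388
grip_force: 40.0
```

```bash
python3 - <<'E'
from h import *
s,p,R=state();print(p,s["gripper_width"])
delta([625.5,182.6,25.4],0.043)
E
```

```text
[622.58803591 182.06956202 120.84789652] 0.3876434771421284
shift m [0.0005 0.0032 0.0954] turn [-0.0024  0.0008  0.0006]
```

Call:
servo_tool(plan=[0,0.001,0.03,0,0,0,0,0,0.001,0.06,0,0,0,0,0,0.001,0.08,0,0,0,0,0,0.001,0.09,0,0,0,0,0,0.001,0.094,0,0,0,0,0,0.001,0.096,0,0,0,0,0,0.001,0.097,0,0,0,0,0,0.001,0.097,0,0,0,0,0,0.001,0.097,0,0,0,0])

```text
time: 18.65
ee_pos: [626.1, 182.7, 25.5]
tcp_rot: [0.001, 0.692, 0.722, 0.001]
ft_force: [-0.5, -0.0, -0.5]
gripper_width: 0.386
grip_force: 40.1
```

Call:
servo_tool(plan=[0,0,0.0005,0,0,0,0,0,0,0.0012,0,0,0,0,0,0,0.0015,0,0,0,0,0,0,0.0015,0,0,0,0])

```text
time: 18.98
ee_pos: [626.1, 182.7, 25.4]
tcp_rot: [0.001, 0.692, 0.722, 0.001]
ft_force: [-2.3, -0.4, 10.6]
gripper_width: 0.39
grip_force: 41.2
```

Contact. I release, rise, and back away toward the robot so the top camera can see.

Call:
servo_tool(plan=[0,0,0,0,0,0,0.62,0,0,0,0,0,0,0.62,0,0,0,0,0,0,0.62,0,0,0,0,0,0,0.62,0,0,-0.03,0,0,0,0.62,0,0,-0.07,0,0,0,0.62,0,0,-0.11,0,0,0,0.62,0.03,-0.02,-0.12,0,0,0,0.62,0.06,-0.04,-0.13,0,0,0,0.62,0.09,-0.06,-0.14,0,0,0,0.62,0.12,-0.08,-0.15,0,0,0,0.62,0.15,-0.11,-0.15,0,0,0,0.62,0.18,-0.14,-0.15,0,0,0,0.62,0.21,-0.16,-0.15,0,0,0,0.62,0.21,-0.16,-0.15,0,0,0,0.62,0.21,-0.16,-0.15,0,0,0,0.62])

```text
time: 20.32
ee_pos: [454.3, 387.2, 172.6]
tcp_rot: [0.0, 0.69, 0.724, -0.0]
ft_force: [1.0, -0.1, 0.3]
gripper_width: 0.618
grip_force: 0.0
```

```bash
python3 - <<'E'
from h import *
im=vision.camera("top");m=vision.camera_model("top");sc=vision.camera("scene");n=vision.camera_model("scene")
for k in("green","red","blue","yellow"):
    print(k,[(x[0],np.round(plane(m,cen(x),50),1).tolist()) for x in lid(im,k,11)],[np.round(plane(n,cen(x),50),1).tolist() for x in lid(sc,k,11)])
cv2.imwrite("pics/end.png",np.hstack([im[80:300,90:430],sc[150:370,190:450]]))
E
```

```text
green [(448, [634.8, -18.8, 50.0]), (256, [428.4, 138.6, 50.0])] [[635.7, -16.5, 50.0]]
red [(413, [632.1, 47.8, 50.0])] [[627.5, 48.0, 50.0]]
blue [(460, [629.1, 114.3, 50.0]), (247, [425.9, 11.9, 50.0])] [[630.7, 116.4, 50.0]]
yellow [(499, [625.5, 182.2, 50.0]), (268, [420.7, -55.9, 50.0])] [[627.1, 183.9, 50.0]]
```

View pics/end.png

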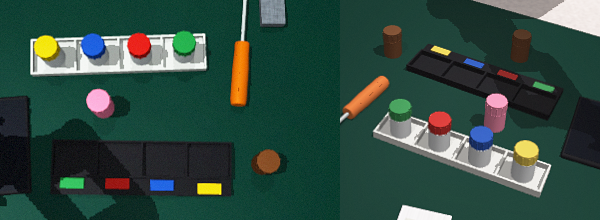

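All four pots stand upright in the white rack. From the left in the top crop they are yellow (46,47), blue (93,45), red (139,45) and green (184,43), the reverse of the tags.

```bash
python3 -c "
from station import ctrl
print(ctrl.close_job())"
```

```text
the job is handed in; nothing more can be done
None
```

The four pots stand upright in the white rack in reverse order (yellow, blue, red, green from left to right), checked in the final camera views, and the job was handed in at about 20 s on the robot's clock.

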